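# Swing the lathe's chuck guard up past its balance point

## Robot

A 7-joint arm with a two-finger parallel gripper is mounted at the origin on the work surface. World frame = base frame: x ahead of the robot, y to its left, z up, the work surface at z = 0. Lengths are in m, angles in rad, forces in N, time in s.
With the tool pointing down it reaches from about 0.425 to 0.95 m from the base axis. Payload 4.7 kg.
Tool frame: the origin (TCP) lies between the finger pads; the fingertips stand 8 mm ahead of it and the grasp point (between the pads) lies 11 mm behind it; y points along the fingers, z is the direction in which the jaws open and shut, and the axes are right-handed (so a half turn about y gives the same grasp; the last joint's range is limited). The gripper opens to 87 mm and grips with 3 to 60 N. Pads are 19 mm wide; open, the fingers measure 117 mm over their backs; the gripper's body (75 mm by 190 mm) begins 51 mm behind the grasp point.
Start: joints at [-1.215, 0.469, -0.049, 1.532, 0.024, 1.141, -0.082], TCP at [0.253, 0.626, 0.231] pointing down, gripper open.
Joint ranges: [-2.59, 2.59], [-0.33, 1.99], [-1.39, 1.29], [0.1, 2.45], [-1.04, 4.18], [0.21, 1.99], [-2.66, 2.66]. Speed limits (rad/s): [2.57, 2.57, 3.14, 3.14, 3.14, 3.14, 3.14].

## Interface

Orientations are given as a 3x3 rotation matrix whose columns are the frame's x, y, z axes.
In Python, from rig import bot gives the robot as it stands. Calls block until the motion is done:
- bot.move_to(position, orientation): joint-space move of the TCP to a pose.
- bot.line_to(position, ori=None, rate=0.15, stop_force=None): straight line of the TCP; ori=None keeps the orientation; rate is the mean speed in m/s. With stop_force (N) it stops when the force on the tool has changed by that much, and returns True; else False.
- bot.move_j(angles): joint-space move.
- bot.open_gripper() and bot.close(effort=None): open the fingers fully, or close them until they stop; effort is the grip in N (None keeps the last).
- bot.sleep(seconds).
- bot.solve_ik(position, orientation): joint angles nearest the present ones, or None.
- bot.snapshot(name): name is "scene" or "top"; returns a dict with "image" (480x640x3 uint8, red, green, blue), "fx", "fy", "cx", "cy" (pixels), "rvec" (rotation vector, rad) and "tvec" (3), from world to camera coordinates, as OpenCV has them. Camera axes: x right, y down, z forward; pixel columns grow to the right and rows downward; lengths in m; the calibration is good to about 2 mm. A picture is of the moment at which its call begins. There is no depth.
A pose or a line that the arm cannot do raises bot.MotionError and nothing moves.
- bot.sign_off(): hands the job in, once; it reports no verdict.
Readings, each from a call of its own:
- bot.get_clock(): time.
- bot.get_joints(): joint angles.
- bot.get_joint_velocities(): joint speeds.
- bot.get_tau(): joint torques, N m.
- bot.get_position(): TCP position.
- bot.get_eef_rot(): TCP orientation.
- bot.get_ft_force(): force on the tool from outside, world axes, zero at the start.
- bot.get_moment(): the same for the moment, N m.
- bot.get_grip_width(): finger opening in m.
Only numpy, scipy, OpenCV 4.12 (cv2) and the standard library are available. Lean on these libraries where they do the work, as an engineer would, in place of code of your own. Each camera call takes 0.05 s, during which the arm holds its last target. There are 200 camera calls.

## Task

Open the chuck guard of the bench lathe: push its grab bar with the fingers, without gripping it, so that the counterweighted hood swings up and back past its balance point, tips over to its open stop and stays up by itself. Ease it over, do not fling it or shove hard. Leave the chuck key, the tool holder and the oil can where they are.

Things in the scene. Friction and masses are not known exactly. Their poses are not given: they have to be found in the camera images.
- guard (a joint): swing of the chuck guard, rad: 0 = down over the chuck; grows as the hood swings up and back, away from the operator, about a level pivot; balance point at about 1.07: let go below it, the guard falls shut; beyond it, it tips open. Open stop at 1.70, where it then rests. A damped hinge keeps its own fall slow.
- grab_bar (a point): middle of the grab bar: a level round steel bar, 12 mm thick, 90 mm long, parallel to the pivot, on posts at its ends, 36 mm (to its centre) outside the hood's skin, near the top on the operator's side. Turns with the guard: x, z from the pivot are -135, +66 mm when down. Pushing it level takes up to about 5 N. Fingers more than 20 mm below its centre meet the skin as the hood comes up.
- guard_pivot (a point): point on the guard's pivot axis, abreast of the middle of the grab bar, 195 mm above the bench. Lathe axes: x away from the operator (the way the hood tips), y along the pivot and spindle towards the headstock, z up. The hood is a grey sheet-metal half shell, radius 70, 116 wide, about the spindle (90 nearer the operator and 30 below the pivot). Round counterweight 60 mm behind the pivot.
- chuck_key: bystander: T-shaped steel chuck key, 113 mm long with an 80 mm cross bar, 15 mm high, lying in the chip tray in front of the headstock. Origin at its underside, where shank and collar meet.
- tool_holder: bystander: dark steel block 40 x 60 x 34 mm holding a square steel tool bit, standing in the chip tray in front of the chuck. Origin at the centre of its underside.
- oil_can: bystander: small dark steel oil can, 48 mm across, 58 mm high plus a thin bent brass spout to 88 mm, standing on the flat top of the headstock (235 mm above the bench; the headstock begins 85 mm from the middle of the grab bar along the spindle). Origin at the centre of its underside.

How it is judged:
On the way:
1. the fingers push the guard up through the first part of its swing (value of joint guard between 0.3 and 1 rad and contact force between the fingers and guard above 0.3 N), for 0.1 s.
At the end, for the whole second after the job is handed in: The guard rests at its open stop (joint above 1.55 rad, stop at 1.70) and is still, and the chuck key, tool holder and oil can are within 20 mm of where they began (value of joint guard above 1.55 rad and velocity of joint guard between -0.1 and 0.1 rad/s and distance of each of chuck_key, tool_holder, oil_can from where it was at the start of the episode below 0.02 m); the robot touches nothing.
It fails at once if the guard is flung (faster than 2.5 rad/s) (velocity of joint guard above 2.5 rad/s).
It fails at once if the guard is gripped or shoved hard (more than 35 N between the fingers and the guard) (contact force between the fingers and guard above 35 N).
It fails at once if a bystander is moved by more than 20 mm (distance of any of chuck_key, tool_holder, oil_can from where it was at the start of the episode above 0.02 m).
It also fails if it takes over 38 s, if anything falls off the work surface, if the arm or the gripper's body presses on something with over 40 N, if the wrist force passes 120 N, or if a joint passes its speed limit or range.

## Working session

There is one attempt and no reset: what is moved stays moved. The work goes in short steps, each a Python script; the robot and the scene stay as the last script left them, time stands still between calls to the robot, and variables do not carry over. Pictures are saved under pics/ and viewed, about 8 in all and at most 12, crops included, and the job is handed in when it is done.

```bash
mkdir -p pics; ls; python3 - <<'E'
from rig import bot
import cv2,numpy as np,pickle
for n in("scene","top"):
    s=bot.snapshot(n); cv2.imwrite(f"pics/{n}0.png",s["image"][:,:,::-1]); pickle.dump(s,open(f"{n}0.pkl","wb"))
    R=cv2.Rodrigues(np.array(s["rvec"]))[0]; print(n,s["fx"],s["cx"],s["cy"],-R.T@np.array(s["tvec"]).ravel(),R.round(2).tolist())
print(bot.get_clock(),bot.get_eef_rot().round(3) )
E
```

```text
pics
scene 593.4778254544308 319.4396063896838 234.73368951312312 [ 1.10740848 -0.19840286  1.04031859] [[0.5, 0.87, -0.01], [0.69, -0.4, -0.6], [-0.53, 0.29, -0.8]]
top 575.9209448435562 323.8269885941308 235.60326157614827 [0.46352079 0.11822857 1.07216269] [[-0.03, -1.0, 0.01], [-0.99, 0.02, -0.11], [0.11, -0.01, -0.99]]
0.1 [[ 0.927 -0.001  0.375]
 [-0.375 -0.002  0.927]
 [ 0.    -1.    -0.002]]
```

View pics/scene0.png

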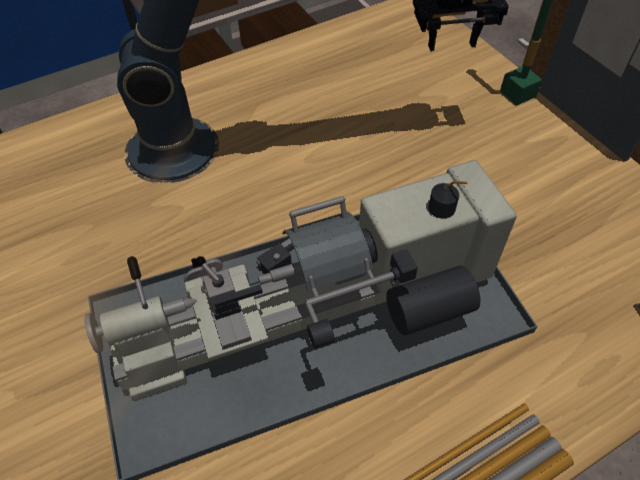

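View pics/top0.png

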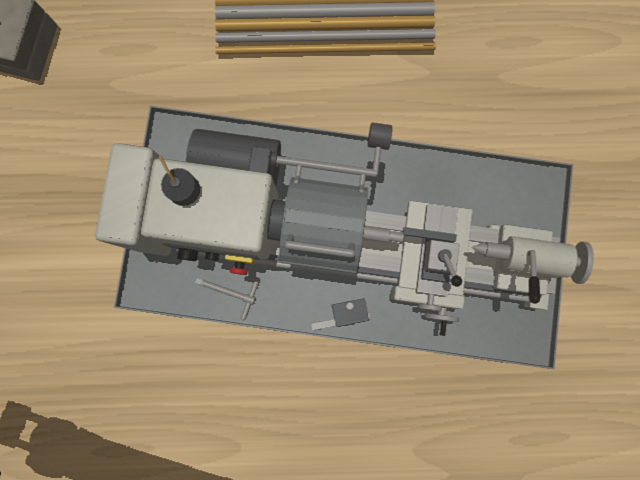

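The scene view shows the bar from (292,213) to (343,202). In the top view it runs from (288,245) to (353,253). The lathe is turned slightly, with the headstock towards +y and the operator on the robot's side. Next I'll measure the bar in both views.

```bash
cat > h.py <<'E'
import cv2,numpy as np,pickle
def ray(s,u,v):
    R=cv2.Rodrigues(np.array(s["rvec"],float))[0]; c=-R.T@np.array(s["tvec"],float).ravel()
    return c,R.T@np.array([(u-s["cx"])/s["fx"],(v-s["cy"])/s["fy"],1])
def plane(s,u,v,z):
    c,d=ray(s,u,v); return c+d*(z-c[2])/d[2]
def tri(s1,p1,s2,p2):
    (a,d),(b,e)=ray(s1,*p1),ray(s2,*p2)
    t=np.linalg.lstsq(np.c_[d,-e],b-a,rcond=None)[0]; return (a+d*t[0]+b+e*t[1])/2,np.linalg.norm(a+d*t[0]-b-e*t[1])
E
python3 - <<'E'
from h import *
T=pickle.load(open("top0.pkl","rb"));S=pickle.load(open("scene0.pkl","rb"))
for n,p,q in(("head",(288,245),(343,202)),("tail",(353,253),(292,213))):
    print(n,plane(T,*p,.261).round(4),plane(S,*q,.261).round(4),tri(T,p,S,q))
a=cv2.resize(T["image"][225:285,265:375],None,fx=5,fy=5,interpolation=cv2.INTER_CUBIC)
b=cv2.resize(S["image"][190:240,280:355],None,fx=5.5,fy=5.5,interpolation=cv2.INTER_CUBIC)
W=np.zeros((580,560,3),np.uint8);W[:300,:550]=a;W[300:300+b.shape[0],:b.shape[1]]=b
cv2.imwrite("pics/crop.png",W[:,:,::-1])
E
```

```text
head [0.5434 0.1581 0.261 ] [0.5521 0.1579 0.261 ] (array([0.54512014, 0.16020078, 0.25215847]), np.float64(0.0037225891960155047))
tail [0.5298 0.0665 0.261 ] [0.5291 0.0708 0.261 ] (array([0.53037423, 0.06828068, 0.2638553 ]), np.float64(0.0035408815315209454))
```

View pics/crop.png

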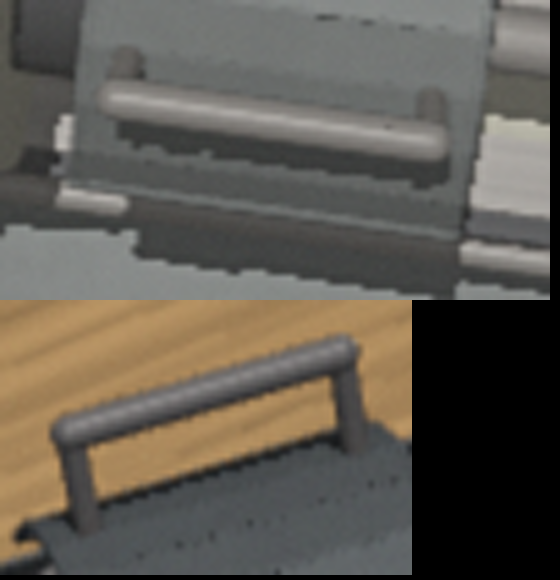

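The crop puts the bar's end centres at about (285.8,244.2) and (353.8,253.4) in top, and (291.3,214) and (343.3,198.6) in scene.

```bash
python3 - <<'E'
from h import *
from rig import bot
T=pickle.load(open("top0.pkl","rb"));S=pickle.load(open("scene0.pkl","rb"))
P=[]
for p,q in(((285.8,244.2),(343.3,198.6)),((353.8,253.4),(291.3,214))):
    a=plane(T,*p,.261);t,g=tri(T,p,S,q);print(a.round(4),plane(S,*q,.261).round(4),t.round(4),g.round(4));P.append((a+plane(S,*q,.261))/2)
y=P[0]-P[1];L=np.linalg.norm(y);y/=L;m=(P[0]+P[1])/2;x=np.array([y[1],-y[0],0])
print("len",L,"mid",m,"y",y,"x",x,"pivot",m+.135*x-[0,0,.066])
np.savez("lathe.npz",m=m,x=x,y=y)
print("yaw deg",np.degrees(np.arctan2(x[1],x[0])))
piv=m+.135*x; piv[2]=.195
print("yoil",(plane(T,180,190,.28)-m)@y,(plane(T,180,190,.28)-m)@x)
for sgn in(1,-1):
  z=sgn*y;R=np.c_[np.cross([0,0,-1],z),[0,0,-1],z]
  for g in(0,.4,.8,1.1,1.3):
    a=np.arctan2(66,-135)-g
    b=piv+.1503*(np.cos(a)*x+np.array([0,0,np.sin(a)]))
    q=bot.solve_ik(b-.016*x,R);print(sgn,g,b.round(3),None if q is None else np.round(q,2))
E
```

```text
[0.5446 0.1612 0.261 ] [0.5459 0.1623 0.261 ] [0.545  0.1619 0.2603] 0.0016
[0.5292 0.0654 0.261 ] [0.5304 0.0688 0.261 ] [0.53   0.067  0.2615] 0.0035
len 0.09591504733165669 mid [0.53751968 0.11442303 0.261     ] y [1.60791139e-01 9.86988455e-01 5.78753311e-16] x [ 0.98698845 -0.16079114  0.        ] pivot [0.67076312 0.09271623 0.195     ]
yaw deg -9.252819747783604
yoil 0.20278163212686964 0.05268689903446316
1 0 [0.537 0.114 0.261] [-0.51  0.21  0.25  1.84 -0.06  1.1   1.17]
1 0.4 [0.573 0.109 0.308] [-0.49  0.23  0.26  1.7  -0.06  1.21  1.2 ]
1 0.8 [0.625 0.1   0.338] [-0.44  0.3   0.27  1.54 -0.08  1.3   1.25]
1 1.1 [0.668 0.093 0.345] [-0.4   0.38  0.28  1.43 -0.1   1.35  1.29]
1 1.3 [0.698 0.088 0.343] [-0.38  0.43  0.28  1.36 -0.12  1.37  1.31]
-1 0 [0.537 0.114 0.261] [-0.86  0.24  0.68  1.86 -0.17  1.1  -1.85]
-1 0.4 [0.573 0.109 0.308] [-0.83  0.27  0.7   1.72 -0.18  1.22 -1.82]
-1 0.8 [0.625 0.1   0.338] [-0.77  0.35  0.73  1.56 -0.24  1.32 -1.74]
-1 1.1 [0.668 0.093 0.345] [-0.7   0.43  0.73  1.45 -0.29  1.37 -1.69]
-1 1.3 [0.698 0.088 0.343] [-0.65  0.49  0.73  1.38 -0.33  1.4  -1.66]
```

Both rays meet at z≈0.260–0.2615, against 0.261 given, and the length is about 96 mm including the post ends. That is consistent, so I'll close the fingers, approach on the operator's side and feel for contact.

```bash
python3 - <<'E'
from h import *
from rig import bot
d=np.load("lathe.npz");m,x,y=d["m"],d["x"],d["y"]
R=np.c_[np.cross([0,0,-1],y),[0,0,-1],y]
bot.close(10)
p=bot.get_position();bot.line_to([p[0],p[1],.40],rate=.2)
up=m-.06*x;up[2]=.38;bot.move_to(up,R)
dn=up.copy();dn[2]=.259;bot.line_to(dn,rate=.12)
print(bot.get_clock(),bot.get_grip_width(),bot.get_ft_force())
h=bot.line_to(dn+.06*x,rate=.03,stop_force=1.2)
p=bot.get_position();print(h,bot.get_clock(),(p-m)@x,p,bot.get_ft_force())
s=bot.snapshot("scene");cv2.imwrite("pics/c1.png",cv2.resize(s["image"][100:340,180:500],None,fx=2,fy=2)[:,:,::-1])
E
```

```text
5.7667 0.0006736078997577757 [ 0.21589716  0.19224535 -0.07007131]
True 7.1167 -0.016693979716344978 [0.52102166 0.11697684 0.2582937 ] [ 0.43590891  0.537611   -0.35161942]
```

View pics/c1.png

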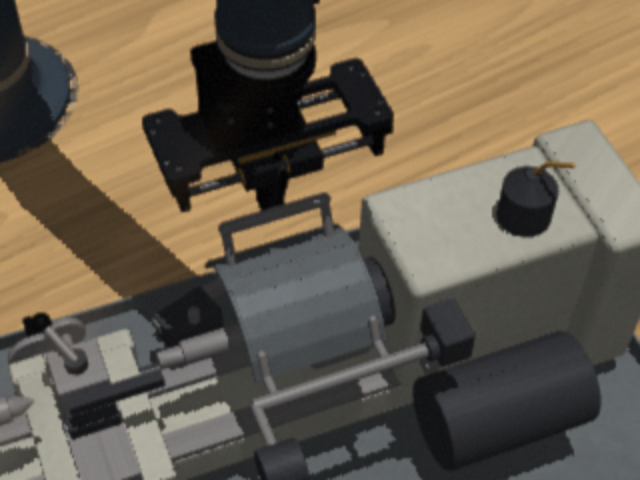

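The picture shows the fingers against the operator's side of the bar, near its middle at about (270,205) in the crop. Contact came at −16.7 mm, close to the expected −15.5 mm. I'll push along the arc to about 0.9 rad, watching the force.

```bash
cat > push.py <<'E'
from h import *
from rig import bot
d=np.load("lathe.npz");m,x,y=d["m"],d["x"],d["y"]
piv=m+.135*x;piv[2]=.195
def push(gs,rate,off=-.0155,dz=-.002):
    for g in gs:
        a=np.arctan2(66,-135)-g
        b=piv+.1503*(np.cos(a)*x+np.array([0,0,np.sin(a)]))+off*x;b[2]+=dz
        h=bot.line_to(b,rate=rate,stop_force=15)
        f=bot.get_ft_force();print(round(g,2),h,round(bot.get_clock(),2),"Fx %.2f Fy %.2f Fz %.2f"%(f@x,f@y,f[2]))
        if h: break
E
python3 - <<'E'
from push import *
push(np.arange(.1,.91,.1),.06)
s=bot.snapshot("scene");cv2.imwrite("pics/c2.png",cv2.resize(s["image"][100:340,180:500],None,fx=2,fy=2)[:,:,::-1])
E
```

```text
0.1 False 7.59 Fx -5.12 Fy -1.71 Fz 1.08
0.2 False 7.99 Fx -8.47 Fy -0.16 Fz 4.28
0.3 False 8.39 Fx -7.81 Fy -1.22 Fz 4.53
0.4 False 8.79 Fx -3.49 Fy -0.27 Fz 2.34
0.5 False 9.19 Fx -1.49 Fy -0.20 Fz 1.67
0.6 False 9.59 Fx -1.26 Fy 0.45 Fz 0.62
0.7 False 9.99 Fx -0.62 Fy 0.58 Fz 1.37
0.8 False 10.39 Fx -1.10 Fy -0.07 Fz -0.40
0.9 False 10.79 Fx 1.10 Fy -0.36 Fz 0.09
```

View pics/c2.png

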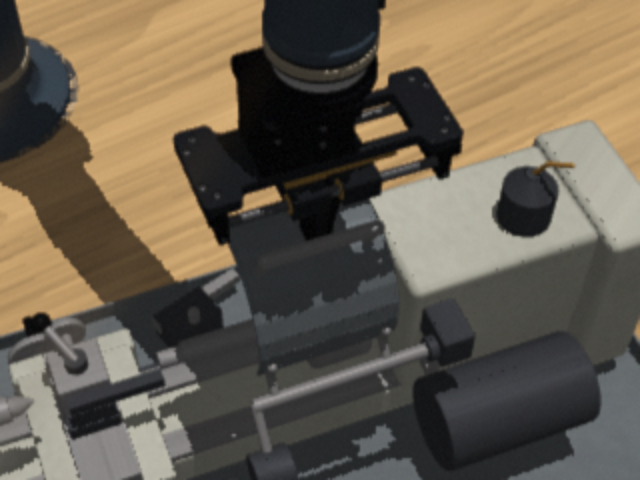

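The guard has come up with the fingers, and the bar from (262,262) to (380,225) lies just ahead of them. Forces are fading as it nears balance, so I'll keep going past it.

```bash
python3 - <<'E'
from push import *
push(np.arange(1.0,1.36,.07),.05,off=-.0145,dz=0)
s=bot.snapshot("scene");cv2.imwrite("pics/c3.png",cv2.resize(s["image"][100:340,180:500],None,fx=2,fy=2)[:,:,::-1])
E
```

```text
1.0 False 11.32 Fx -0.33 Fy 0.37 Fz 0.60
1.07 False 11.68 Fx -0.46 Fy 0.30 Fz -0.71
1.14 False 12.03 Fx -0.12 Fy 0.57 Fz 0.00
1.21 False 12.39 Fx 0.07 Fy -1.05 Fz -0.52
1.28 False 12.75 Fx 0.42 Fy 0.84 Fz 1.22
1.35 False 13.11 Fx 1.25 Fy 0.88 Fz 1.97
```

View pics/c3.png

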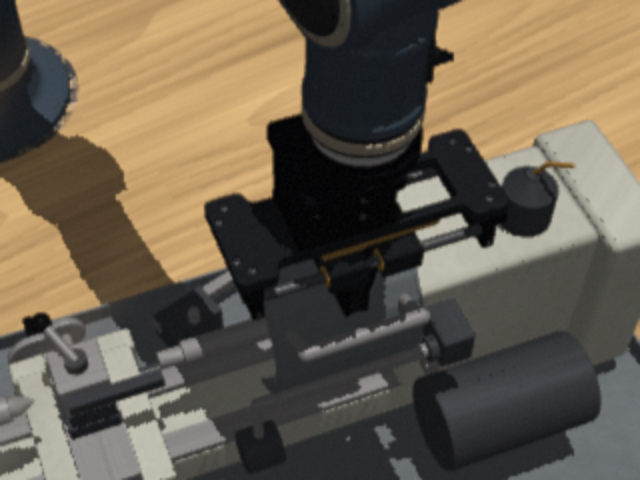

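The bar, from (305,352) to (425,315), is now ahead of the fingers with a gap, so the guard is past balance and tipping by itself. The fingers sit in the gap between bar and skin, so I'll lift straight up.

```bash
python3 - <<'E'
from push import *
p=bot.get_position();print(p)
print(bot.line_to([p[0],p[1],.50],rate=.15,stop_force=15),bot.get_ft_force(),bot.get_clock())
p=bot.get_position()
bot.line_to(p-.25*x+[0,0,0],rate=.2); bot.sleep(2)
print(bot.get_clock(),bot.get_ft_force())
for n in("scene","top"):
    s=bot.snapshot(n);pickle.dump(s,open(n+"1.pkl","wb"));cv2.imwrite(f"pics/{n}1.png",s["image"][:,:,::-1])
E
```

```text
[0.69118157 0.0894411  0.34144012]
False [-0.55980485  0.03471572  0.42570089] 14.3667
17.7667 [0.62777104 0.15597226 0.37681836]
```

View pics/scene1.png

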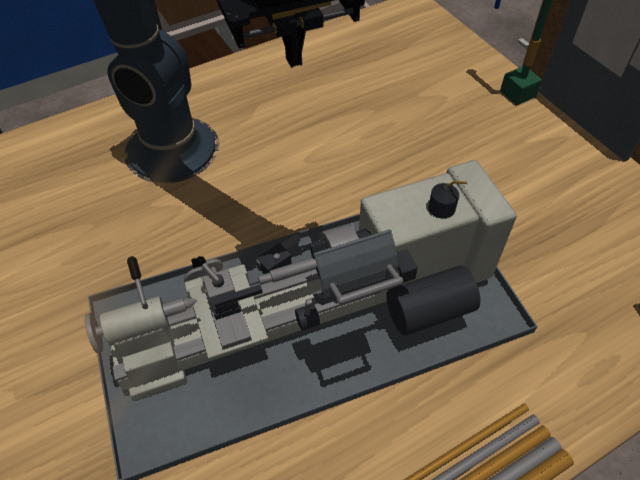

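View pics/top1.png

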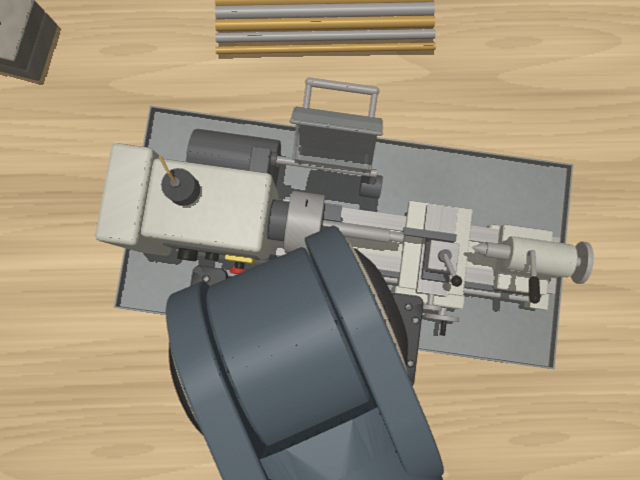

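The hood is up and back: the bar runs from (308,81) to (377,91) in top and from (334,299) to (402,281) in scene. The oil can and tool holder look unmoved. I'll check the angle and stillness, then hand in.

```bash
python3 - <<'E'
from push import *
T=pickle.load(open("top1.pkl","rb"));S=pickle.load(open("scene1.pkl","rb"));S0=pickle.load(open("scene0.pkl","rb"));T0=pickle.load(open("top0.pkl","rb"))
a,g=tri(T,(308,81),S,(402,281));b,h=tri(T,(377,91),S,(334,299))
v=(a+b)/2-piv;print(g,h,"rel x,z",v@x,v[2],"angle",np.arctan2(66,-135)-np.arctan2(v[2],v@x))
s=bot.snapshot("scene")
df=lambda A,B,r:int((cv2.absdiff(A["image"],B["image"])[r].max(-1)>40).sum())
print("still",df(s,S,np.s_[220:340,290:420]),"can",df(T,T0,np.s_[145:210,150:205]),"holder",df(S,S0,np.s_[244:272,255:288]),bot.get_clock())
# move aside to see key and holder from the top
p=bot.get_position();bot.move_to([p[0]-.1,p[1]+.45,.45],bot.get_eef_rot())
t=bot.snapshot("top");print("key",df(t,T0,np.s_[270:325,190:262]),"holder",df(t,T0,np.s_[292:335,308:375]),bot.get_clock(),bot.get_ft_force())
cv2.imwrite("pics/end.png",np.vstack([t["image"][230:350,100:400],T0["image"][230:350,100:400]])[:,:,::-1])
E
```

```text
0.0038444071568536444 0.005116542646751174 rel x,z 0.08278101872807149 0.12505510514195117 angle 1.7008115615385697
still 0 can 0 holder 95 17.9167
key 0 holder 0 19.6583 [ 0.29420526 -0.23715531 -0.64317638]
```

View pics/end.png

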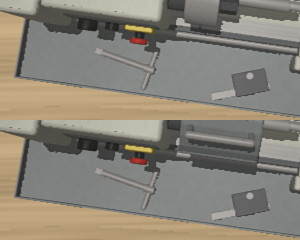

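The key (about (125,65)) and holder (about (250,82)) look the same before and after. The guard is at 1.70 rad and still, and the arm is clear.

```bash
python3 -c "
from rig import bot
bot.sign_off()"
```

```text
the job is handed in; nothing more can be done
```

The chuck guard is open and resting at its stop, and I handed the job in at about 20 s of the 38 s allowed. The hand-in gives no verdict.

**What I did:** I found the grab bar in the two camera views and closed the fingers. I then pushed the bar from the operator's side along its arc, past the balance point. The guard tipped the rest of the way by itself, and I lifted the fingers out and moved the arm clear.

**Last checks:**
- **Guard:** The bar's position gives an angle of 1.70 rad, and two pictures taken just before the arm moved aside show no change.
- **Force:** The highest force read between push steps was about 10 N (limit 35 N). During the moves I only had a 15 N stop, which never tripped.
- **Speed:** I could not measure the guard's speed directly. The push moved it at about 0.25 rad/s, but its own fall after balance was not measured.
- **Bystanders:** The chuck key, tool holder and oil can show no changed pixels in the top view.

**Disagreement:** The scene view showed 95 changed pixels around the tool holder. I put that down to the shadow of the moved hood and arm, since the top view shows no change there.

**Possible brush with the hood:** At the last push step the force changed sign by 1–2 N, so the fingers may have lightly touched the hood's skin before I lifted them.

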